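# Slide the tall battery box home in its charging dock and start the charge

## Task

Push the tall battery box across the bench until it stands square and fully home between the rails of the charging dock, its steel base flush against the back stop; then press the charger's start button fully down and let it come up again. The box is heavy and tips when pushed high, so slide it with the fingers low on its steel base, keep off the black case and its carry handle, never tip or lift it or grip it, and leave everything else on the bench where it is.

Things in the scene. Friction and masses are not known exactly. Their poses are not given: they have to be found in the camera images.
- battery_box: Tall loose battery box, 2 to 2.7 kg. Base: steel pan, 130 mm deep (own x) x 180 wide (own y) x 60 high, flat upright faces; box_case stands on it. Origin: centre of underside. Own x points into the dock (to the robot's left), z up; push the face at x = -65 mm. Slides at 9 to 19 N; tips if pushed above 90 mm or so. Starts 145 to 175 mm short of home, up to 25 mm off line, turned up to 0.25 rad.
- box_case: Upper part of the battery box, fixed on the base pan, not to be pushed or held: black case 100 mm deep x 150 wide x 135 high, set back 15 mm from the pan's faces all round; on top a carry handle, a bar along own y reaching 239 mm above the bench. Origin: centre of its underside, 60 mm above the box's underside; axes as battery_box.
- dock: Charging dock fixed to the bench: upright sheet-metal back stop 50 mm high, two guide rails before it, the charger behind it. Origin: on the bench, middle of the stop's front face, which the box ends against. Own x points from the mouth into the stop (roughly to the robot's left), own y roughly towards the robot, z up. The box is home with its origin at dock x = -65 mm, y = 0 and the same yaw. The bench between the rails is flat and bare.
- dock_mouth (a point): Middle of the dock's mouth, on the bench, at dock x = -110 mm, y = 0. Rails 40 mm high: inner faces at dock y = +-96 mm from x = -75 mm to 0 (6 mm play each side of the box); flared guides, as high, open from there to y = +-120 mm at x = -110 mm.
- charger_top (a point): Centre of the charger's flat top, 83 mm above the bench, at dock x = 64 mm, y = 0. The charger is a grey case 120 mm (dock x) x 130 mm (dock y).
- start_button (a joint): The charger's round push button, 26 mm across, white in a black collar 42 mm across, the only button of the dock: value in m, 0 up, 0.006 fully down; it moves straight down and springs back; fully down takes 5 N.
- start_button_top (a point): Centre of the start button's top face, 101 mm above the bench when up (moves with the button), at dock x = 88 mm, y = 30 mm; the collar's top lies 6 mm below the raised top.
- spray_can: Bystander: aerosol can 66 mm across, 202 mm high, standing beyond the box's path as the robot sees it. Origin: centre of its underside. Leave it.
- tub: Bystander: white plastic tub 100 mm across the rim, 70 mm high, left of the charger. Origin: centre of its underside. Leave it.
- bracket: Bystander: bent sheet-steel bracket 45 x 100 mm, 35 mm high, beyond the dock's far rail. Origin: centre of its underside. Leave it.
- pulley: Bystander: metal pulley wheel 60 mm across, 28 mm high, lying on the right part of the bench. Origin: centre of its underside. Leave it.
- stick: Bystander: wooden stick 190 x 7 x 6 mm (long side own x), lying beyond the charger. Origin: centre of its underside. Leave it.
- screwdriver: Bystander: screwdriver lying on the right part of the bench. Leave it.
There are look-alikes about, which are no part of the job. Leave any blue or turquoise look-alike of the battery_box alone.

How it is judged:
By the outcome, as a careful person would: the job done as asked, in the order asked, and still so for the second after the job is handed in, with the robot touching nothing.
It also fails if it takes over 72 s, if anything falls off the work surface, if the arm or the gripper's body presses on something with over 40 N, if the wrist force passes 120 N, or if a joint passes its speed limit or range.

## Robot

A 7-joint arm with a two-finger parallel gripper is mounted at the origin on the work surface. World frame = base frame: x ahead of the robot, y to its left, z up, the work surface at z = 0. Lengths are in m, angles in rad, forces in N, time in s.
With the tool pointing down it reaches from about 0.4 to 0.85 m from the base axis. Payload 4.5 kg.
Tool frame: the origin (TCP) lies on the centre line of the jaws, within the pads' length; the fingertips stand 8 mm ahead of it and the grasp point (between the pads) lies 11 mm behind it; z points along the fingers, x is the direction in which the jaws open and shut, and the axes are right-handed (so a half turn about z gives the same grasp; the last joint's range is limited). The gripper opens to 88 mm and grips with 3 to 60 N. Pads are 18 mm wide; open, the fingers measure 123 mm over their backs; the gripper's body (75 mm by 187 mm) begins 45 mm behind the grasp point.
Start: joints at [-1.107, 0.689, -0.195, 1.565, 0.157, 0.902, -0.215], TCP at [0.26, 0.568, 0.247] pointing down, gripper open.
Joint ranges: [-3.01, 3.01], [-0.46, 2.08], [-1.47, 1.51], [0.13, 2.56], [-1, 4.14], [0.04, 2.09], [-2.66, 2.66]. Speed limits (rad/s): [2.57, 2.57, 3.14, 3.14, 3.14, 3.14, 3.14].

## Interface

Orientations are given as a unit quaternion [x, y, z, w].
In Python, from plant import r gives the robot as it stands.
- The arm moves only by the shell command python3 -m pendant 'ROWS' [FORCE]. ROWS is JSON, a list of rows, each a list of 3 entries, a list of its own where there are three numbers: the turn, a rotation vector about the tool's x, y, z in rad, then the shift along the tool's x, y, z in m, then the opening, from 0 (shut) to 1 (fully open). In form: [[[wx, wy, wz], [tx, ty, tz], claw], ...]. A call has 1 to 10 rows; each row is the pose to reach, as a shift and turn from the pose commanded when the call began, along the tool's axes at that moment; what a row does not reach only later rows make up. A row lasts 1/10 s, in which the tool goes at most 50 mm and 8.59 degrees, less where a joint would pass 70% of its speed; a pose out of reach is approached as far as the arm can. A call with a gripper value outside its range is refused whole. The fingers move at their own pace and stop on an object; FORCE is the grip in N (left out, the last holds). Time passes only in rows, so rows that repeat a pose let the fingers close. It gives the time, the measured TCP pose, the force and the opening at its end, in the units of the state.
- r.get_state(): the state, without advancing time (a new reading comes with each control period).
- r.snapshot(name): name is "side" or "top"; returns a dict with "image" (384x512x3 uint8, red, green, blue), "mtx" (3x3 intrinsics, pixels), "R" (3x3) and "t" (3): a world point X has camera coordinates R X + t. Camera axes: x right, y down, z forward; pixel columns grow to the right and rows downward; lengths in m; the calibration is good to about 2 mm. A picture is of the moment at which its call begins. There is no depth.
- r.finish_job(): hands the job in, once; it reports no verdict.
The state is a dict: "clock": time; "q": joint angles; "qd": joint speeds; "joint_torque": joint torques, N m; "tool_pos": TCP position; "eef_rot": TCP orientation; "contact_force": force on the tool from outside, world axes, zero at the start; "moment": the same for the moment, N m; "opening": opening from 0.0 (shut) to 1.0 (fully open).
Only numpy, scipy, OpenCV 4.12 (cv2) and the standard library are available. Lean on these libraries where they do the work, as an engineer would, in place of code of your own. Each camera call takes 0.05 s, during which the arm holds its last target. There are 200 camera calls.

## Working session

There is one attempt and no reset: what is moved stays moved. The work goes in short steps, Python scripts to look and compute and a shell command to move; the robot and the scene stay as the last step left them, time stands still between calls to the robot, and variables do not carry over. Pictures are saved under pics/ and viewed, about 8 in all and at most 12, crops included, and the job is handed in when it is done.

```bash
ls; mkdir -p pics; python3 - <<'E'
from plant import r
import cv2
print(r.get_state())
for n in("side","top"):
    s=r.snapshot(n); cv2.imwrite(f"pics/{n}0.png",cv2.cvtColor(s["image"],cv2.COLOR_RGB2BGR)); print(n,s["mtx"],s["R"],s["t"])
E
```

```text
pics
{'clock': 0.0, 'q': array([-1.10718917,  0.68996511, -0.19452886,  1.56636146,  0.15729727,
        0.90248954, -0.21509783]), 'qd': array([ 0.00144231,  0.00073923, -0.00093997, -0.0018047 , -0.00014773,
        0.00077039, -0.00087601]), 'joint_torque': array([ 1.07655669e-04, -5.27546203e+01, -1.26692399e+00, -1.53429937e+01,
       -5.26827865e-02,  6.49723137e-03,  1.51770973e-04]), 'tool_pos': array([0.26021079, 0.56756914, 0.24591753]), 'eef_rot': array([ 8.41607025e-01,  5.40089602e-01, -7.35561865e-04,  5.45118731e-04]), 'contact_force': array([-0.07876133, -0.45595046, -0.34353508]), 'moment': array([-0.00412418, -0.00208526,  0.03396938]), 'opening': 0.9980190237734045}
side [[389.71850494   0.         258.80769177]
 [  0.         389.71850494 194.57875434]
 [  0.           0.           1.        ]] [[-0.99730945 -0.07089138  0.01866226]
 [-0.06333229  0.70501796 -0.70635593]
 [ 0.03691732 -0.70563736 -0.70761079]] [0.52056617 0.156006   1.02442848]
top [[448.44037409   0.         256.71984304]
 [  0.         448.44037409 189.37867445]
 [  0.           0.           1.        ]] [[-0.01745008 -0.99982862  0.00618272]
 [-0.9913057   0.01649409 -0.13054101]
 [ 0.13041666 -0.00840692 -0.99142363]] [-0.06753619  0.53454303  1.21996439]
```

View pics/top0.png

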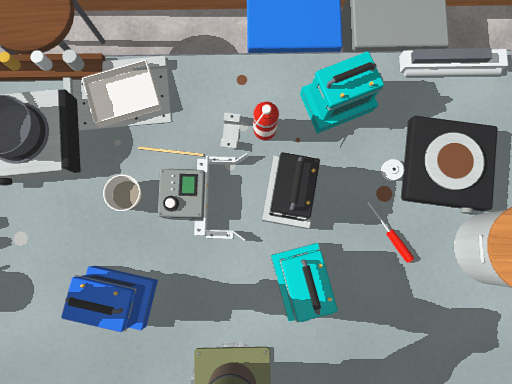

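View pics/side0.png

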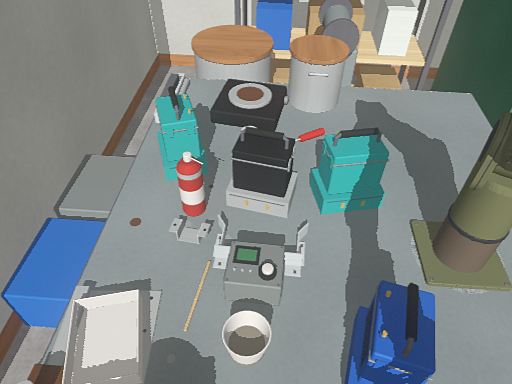

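Battery box candidates in the top view: black case on a steel pan at (292,188), turquoise at (343,90) and (304,283), and blue at (110,298). The black one fits: it has the steel base and sits in front of the dock mouth. The only button is white in a black collar at (171,203). I'll confirm in one enlarged crop.

```bash
python3 - <<'E'
import cv2,numpy as np
a=cv2.imread("pics/top0.png")[138:253,150:335]; b=cv2.imread("pics/side0.png")[115:310,205:320]
a=cv2.resize(a,None,fx=4,fy=4,interpolation=cv2.INTER_CUBIC)
cv2.imwrite("pics/ct.png",a)
b=cv2.resize(b,None,fx=3,fy=3,interpolation=cv2.INTER_CUBIC)
cv2.imwrite("pics/cs.png",b)
E
```

```text
(no output)
```

View pics/ct.png

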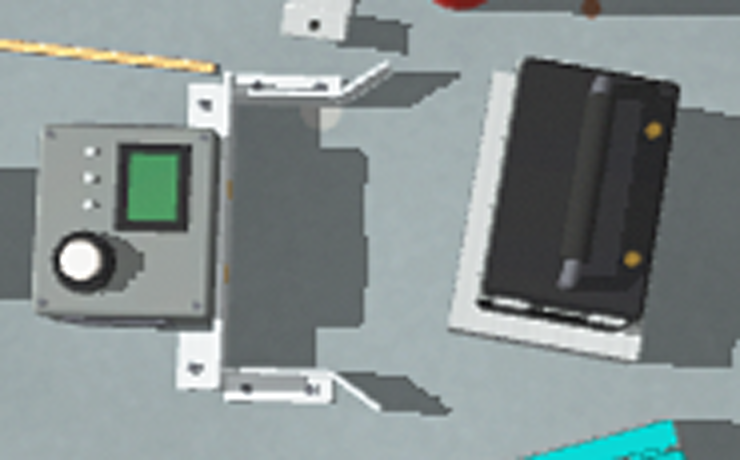

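View pics/cs.png

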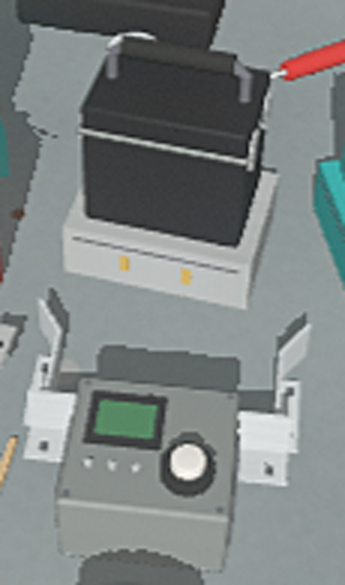

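```bash
cat > h.py <<'E'
import numpy as np
from scipy.optimize import least_squares
from plant import r
def proj(s,P):
    c=P@s["R"].T+s["t"]; p=c@s["mtx"].T; return p[:,:2]/p[:,2:]
def world(q,P):
    c,s=np.cos(q[2]),np.sin(q[2]); P=np.asarray(P)/1000
    return np.c_[q[0]+c*P[:,0]-s*P[:,1],q[1]+s*P[:,0]+c*P[:,1],P[:,2]]
def fit(cams,obs,q0):
    # obs: (cam, xyz mm, uv full image)
    def f(q): return np.concatenate([(proj(cams[c],world(q,[p]))[0]-uv) for c,p,uv in obs])
    o=least_squares(f,q0,loss="soft_l1",f_scale=1.0)
    return o.x,f(o.x).reshape(-1,2)
T=lambda x,y:np.array([150+(x+.5)/4-.5,138+(y+.5)/4-.5])
S=lambda x,y:np.array([205+(x+.5)/3-.5,115+(y+.5)/3-.5])
E
python3 - <<'E'
from h import *
cams={n:r.snapshot(n) for n in("top","side")}
t,s="top","side"
D=[(t,(88,30,101),T(78,258)),(s,(88,30,101),S(188,460)),(t,(124,-65,83),T(38,127)),(t,(4,-65,83),T(216,128)),(t,(124,65,83),T(37,315)),
(s,(4,-65,83),S(85,380)),(s,(4,65,83),S(240,393)),(s,(124,-65,83),S(62,508)),(s,(124,65,83),S(227,522)),
(t,(-110,-120,40),T(390,63)),(t,(-110,120,40),T(380,410)),(s,(-110,-120,40),S(50,292)),(s,(-110,120,40),S(308,318)),(t,(-75,-96,40),T(343,97)),(t,(-75,96,40),T(330,370))]
B=[(t,(65,90,0),T(449,328)),(t,(-65,90,60),T(637,360)),(s,(65,90,0),S(247,306)),(s,(65,-90,0),S(68,268)),(s,(65,-90,60),S(65,222)),(s,(-65,90,60),S(278,172)),
(s,(50,-75,195),S(82,108)),(s,(50,75,195),S(255,130)),(t,(50,-75,195),T(525,58)),(t,(-50,-75,195),T(680,83)),(t,(-50,75,195),T(640,325)),(t,(50,75,195),T(484,298))]
for n,O,q0 in(("dock",D,(.55,.1,1.57)),("box",B,(.55,-.1,1.5))):
    q,e=fit(cams,O,q0); print(n,q.round(4)); [print(o[0],o[1],v.round(1)) for o,v in zip(O,e)]
    if n=="dock": qd=q
    else:
        c,S_=np.cos(qd[2]),np.sin(qd[2]); d=q[:2]-qd[:2]
        print("box in dock mm",1000*(c*d[0]+S_*d[1]),1000*(-S_*d[0]+c*d[1]),q[2]-qd[2])
E
```

```text
dock [0.5188 0.0648 1.5288]
top (88, 30, 101) [0.6 0.8]
side (88, 30, 101) [ 0.7 -0.2]
top (124, -65, 83) [ 0.3 -1.1]
top (4, -65, 83) [ 0.1 -0.2]
top (124, 65, 83) [-2.1 -0.1]
side (4, -65, 83) [-1.1 -2.4]
side (4, 65, 83) [ 1.  -1.3]
side (124, -65, 83) [-2.2 -2.4]
side (124, 65, 83) [ 1.8 -0.6]
top (-110, -120, 40) [-0.4  0.5]
top (-110, 120, 40) [-0.3 -0.6]
side (-110, -120, 40) [-2.2  1.9]
side (-110, 120, 40) [0.6 1.9]
top (-75, -96, 40) [-1.4  0.1]
top (-75, 96, 40) [-0.3  0.3]
box [ 0.5223 -0.1707  1.3804]
top (65, 90, 0) [-0.1  1.6]
top (-65, 90, 60) [0.5 0.5]
side (65, 90, 0) [0.7 0.6]
side (65, -90, 0) [-0.1  0.6]
side (65, -90, 60) [0.1 1.2]
side (-65, 90, 60) [1.  0.1]
side (50, -75, 195) [-0.3 -1. ]
side (50, 75, 195) [-1.   2.2]
top (50, -75, 195) [-0.3 -0.5]
top (-50, -75, 195) [1.  0.1]
top (-50, 75, 195) [ 1.5 -0.4]
top (50, 75, 195) [-0.3 -0.8]
box in dock mm -235.15533221187607 -13.38709893344936 -0.1484209478861187
```

The crops show the black box on its steel pan, with pan corner (449,328) in the top crop. They also show the dock with its stop, flared rails and charger, and the white button in its black collar at (78,258). The fit puts the box 170 mm short of home, 13 mm off line and turned -0.15 rad, which is all within the stated ranges.

Plan: keep the jaws open across the face so both fingertips push low. The tool is tilted back about 0.45 rad so the gripper body clears the case.

```bash
cat >> h.py <<'E'
from scipy.spatial.transform import Rotation as Ro
DOCK=np.array([.5188,.0648,1.5288]); BOX=np.array([.5223,-.1707,1.3804])
def tool(p,yaw,tilt,lat,gap,zc):
    """TCP pose with front tip edge at height zc, gap m behind pan rear face of box pose p, lat along box y"""
    R=Ro.from_euler("z",yaw-np.pi/2)*Ro.from_matrix(np.diag([1,-1,-1]))*Ro.from_rotvec([tilt,0,0])
    e=np.array([p[0],p[1],0])+Ro.from_euler("z",p[2]).apply([-.065-gap,lat,0]); e[2]=zc
    return R, e-R.apply([0,-.009,.008])
def row(R0,p0,R,p):
    return (R0.inv()*R).as_rotvec().round(3),R0.inv().apply(p-p0).round(4)
def cur():
    s=r.get_state(); return Ro.from_quat(s["eef_rot"]),s["tool_pos"]
def unproj(s,uv,z):
    d=s["R"].T@np.linalg.solve(s["mtx"],[*uv,1]); c=-s["R"].T@s["t"]; return (c+d*(z-c[2])/d[2]).round(3)
E
python3 - <<'E'
from h import *
s=r.snapshot("top")
for uv in((322,243),(338,310),(272,252),(283,322)): print(uv,[unproj(s,uv,z) for z in(0,.06,.2)])
for uv in((392,170),(369,203),(403,115),(404,205)): print(uv,unproj(s,uv,.02))
R,p=tool(BOX,BOX[2],.45,0,.05,.022); print(R.as_matrix().round(2),p)
R0,p0=cur()
print("lift",row(R0,p0,R0,p0+[0,0,.13]))
ph=p.copy(); ph[2]=.37
print("over",row(R0,p0+[0,0,.13],R,ph))
print("down",row(R,ph,R,p))
E
```

```text
(322, 243) [array([ 0.381, -0.259,  0.   ]), array([ 0.381, -0.25 ,  0.06 ]), array([ 0.38 , -0.229,  0.2  ])]
(338, 310) [array([ 0.196, -0.297,  0.   ]), array([ 0.204, -0.286,  0.06 ]), array([ 0.223, -0.261,  0.2  ])]
(272, 252) [array([ 0.359, -0.117,  0.   ]), array([ 0.359, -0.115,  0.06 ]), array([ 0.36 , -0.109,  0.2  ])]
(283, 322) [array([ 0.166, -0.143,  0.   ]), array([ 0.176, -0.14 ,  0.06 ]), array([ 0.198, -0.131,  0.2  ])]
(392, 170) [ 0.585 -0.464  0.02 ]
(369, 203) [ 0.491 -0.393  0.02 ]
(403, 115) [ 0.746 -0.505  0.02 ]
(404, 205) [ 0.484 -0.492  0.02 ]
[[ 0.98 -0.17  0.08]
 [-0.19 -0.88  0.43]
 [ 0.   -0.43 -0.9 ]] [ 0.49834427 -0.29499629  0.02528889]
lift (array([0., 0., 0.]), array([-1.0e-04,  0.0e+00, -1.3e-01]))
over (array([0.382, 0.3  , 1.307]), array([-0.6853,  0.5759,  0.0069]))
down (array([0., 0., 0.]), array([0.    , 0.1499, 0.3104]))
```

```bash
python3 -m pendant '[[[0,0,0],[0,0,-0.05],1],[[0,0,0],[0,0,-0.1],1],[[0,0,0],[0,0,-0.13],1]]' && python3 -m pendant '[[[0,0,0.13],[-0.034,0.029,0],1],[[0,0,0.26],[-0.068,0.058,0],1],[[0,0,0.39],[-0.102,0.087,0],1],[[0,0,0.52],[-0.136,0.116,0],1],[[0,0,0.65],[-0.17,0.145,0],1],[[0,0,0.78],[-0.204,0.174,0],1],[[0,0,0.91],[-0.238,0.203,0],1],[[0,0,1.04],[-0.272,0.232,0],1],[[0,0,1.17],[-0.31,0.26,0],1],[[0,0,1.3],[-0.34,0.29,0],1]]'
python3 - <<'E'
from h import *
R,p=tool(BOX,BOX[2],.45,0,.05,.022); p[2]=.37; print(row(*cur(),R,p),r.get_state()["q"].round(2))
E
```

```text
clock: 0.55
tool_pos: [0.2607, 0.5692, 0.3806]
eef_rot: [0.842, 0.54, 0.002, -0.002]
contact_force: [1.0, 1.0, -0.1]
opening: 0.999
clock: 1.55
tool_pos: [0.3819, 0.1359, 0.3769]
eef_rot: [0.997, -0.082, -0.0, -0.0]
contact_force: [0.7, 0.7, 0.2]
opening: 0.997
(array([0.45 , 0.006, 0.025]), array([0.1855, 0.406 , 0.0068])) [-0.61  0.22  0.19  1.98 -0.05  0.94 -0.55]
```

```bash
python3 -m pendant '[[[0.05,0,0],[0.02,0.045,0],1],[[0.1,0,0],[0.04,0.09,0],1],[[0.15,0,0],[0.06,0.135,0],1],[[0.2,0,0.01],[0.08,0.18,0],1],[[0.25,0,0.01],[0.1,0.225,0],1],[[0.3,0,0.015],[0.12,0.27,0],1],[[0.35,0,0.02],[0.14,0.315,0],1],[[0.4,0,0.02],[0.16,0.36,0.004],1],[[0.45,0.006,0.025],[0.185,0.406,0.007],1],[[0.45,0.006,0.025],[0.185,0.406,0.007],1]]'
python3 - <<'E'
from h import *
R,p=tool(BOX,BOX[2],.45,0,.05,.022); print(row(*cur(),R,p),r.get_state()["q"].round(2))
E
```

```text
clock: 2.55
tool_pos: [0.4994, -0.3002, 0.3657]
eef_rot: [0.971, -0.095, 0.02, -0.22]
contact_force: [-0.7, -0.2, 0.4]
opening: 0.997
(array([ 0.004,  0.001, -0.006]), array([-0.0007,  0.1425,  0.3092])) [ 0.53  0.64  0.26  1.4  -0.53  1.41  0.74]
```

```bash
python3 -m pendant '[[[0,0,0],[0,0.02,0.043],1],[[0,0,0],[0,0.04,0.087],1],[[0,0,0],[0,0.06,0.13],1],[[0,0,0],[0,0.08,0.174],1],[[0,0,0],[0,0.1,0.217],1],[[0,0,0],[0,0.12,0.26],1],[[0.002,0,-0.003],[0,0.135,0.293],1],[[0.004,0.001,-0.006],[-0.0007,0.1425,0.309],1],[[0.004,0.001,-0.006],[-0.0007,0.1425,0.309],1],[[0.004,0.001,-0.006],[-0.0007,0.1425,0.309],1]]'
python3 - <<'E'
from h import *
import cv2
R,p=tool(BOX,BOX[2],.45,0,.05,.022); print(row(*cur(),R,p),r.get_state()["contact_force"])
a=[cv2.cvtColor(r.snapshot(n)["image"],cv2.COLOR_RGB2BGR) for n in("top","side")]
cv2.imwrite("pics/p1.png",np.hstack([cv2.resize(a[0][100:280,190:370],None,fx=2.2,fy=2.2,interpolation=2),cv2.resize(a[1][80:260,180:360],None,fx=2.2,fy=2.2,interpolation=2)]))
E
```

```text
clock: 3.55
tool_pos: [0.502, -0.2861, 0.0307]
eef_rot: [0.971, -0.087, 0.023, -0.224]
contact_force: [0.7, -0.2, -0.1]
opening: 0.999
(array([-0.003,  0.   ,  0.012]), array([-0.002 ,  0.0108,  0.0008])) [ 0.70331856 -0.1938259  -0.07566582]
```

View pics/p1.png

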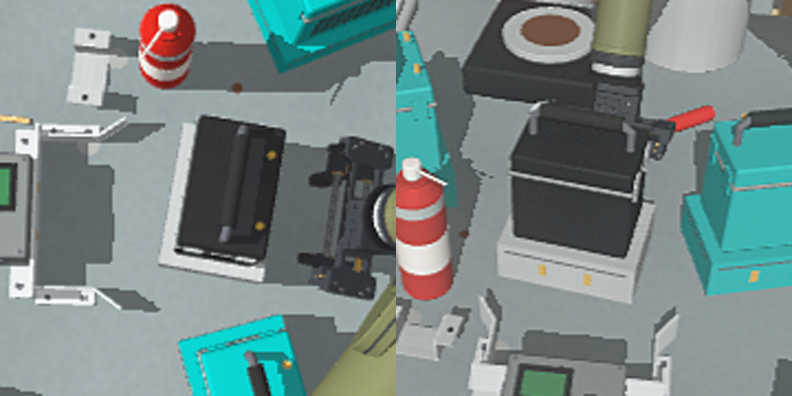

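The crop shows both fingers behind the pan (top crop about (325,180) and (325,270)), and the arm link passing near the turquoise look-alike. I'll check its clearance in the full side view.

```bash
python3 - <<'E'
from h import *
import cv2
cv2.imwrite("pics/s2.png",np.hstack([cv2.cvtColor(r.snapshot(n)["image"],cv2.COLOR_RGB2BGR)[:,a:a+400] for n,a in(("side",112),("top",112))]))
E
```

```text
(no output)
```

View pics/s2.png

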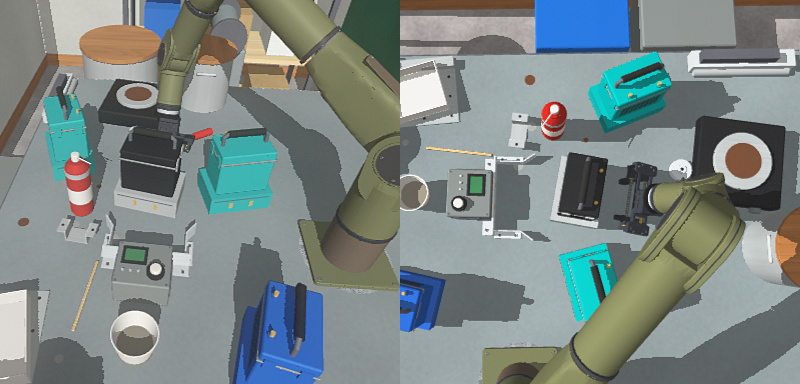

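The arm passes well above the look-alike. Next: approach to contact and work out the push path.

```bash
python3 - <<'E'
from h import *
R,p=tool(BOX,BOX[2],.45,0,.006,.025); print("appr",row(*cur(),R,p))
R,p2=tool(BOX,BOX[2],.45,0,-.004,.025); print("per 10mm",row(R,p,R,p2))
E
```

```text
appr (array([-0.003, -0.001,  0.013]), array([-0.0019, -0.0301,  0.018 ]))
per 10mm (array([0., 0., 0.]), array([-0.    , -0.009 ,  0.0043]))
```

```bash
python3 -m pendant '[[[0,0,0.006],[-0.001,-0.015,0.009],1],[[-0.003,-0.001,0.013],[-0.002,-0.024,0.015],1],[[-0.003,-0.001,0.013],[-0.002,-0.03,0.018],1],[[-0.003,-0.001,0.013],[-0.002,-0.03,0.018],1]]'; python3 -m pendant '[[[0,0,0],[0,-0.002,0.001],1],[[0,0,0],[0,-0.004,0.002],1],[[0,0,0],[0,-0.006,0.003],1],[[0,0,0],[0,-0.006,0.003],1]]'
python3 - <<'E'
from h import *
print(r.get_state()["moment"])
R,p=tool(BOX,BOX[2],.45,0,0,.025); print(row(*cur(),R,p))
E
```

```text
clock: 4.15
tool_pos: [0.5061, -0.2496, 0.027]
eef_rot: [0.97, -0.092, 0.02, -0.223]
contact_force: [-0.0, -0.4, -0.4]
opening: 1.001
clock: 4.55
tool_pos: [0.5068, -0.2451, 0.0263]
eef_rot: [0.97, -0.093, 0.02, -0.222]
contact_force: [-0.7, -1.3, -0.3]
opening: 1.0
[-0.5493751   0.14348808 -0.02154343]
(array([-0.   ,  0.002, -0.002]), array([ 0.0011, -0.0003, -0.0021]))
```

```bash
cat >> h.py <<'E'
def indock(q):
    d=Ro.from_euler("z",-DOCK[2]).apply([q[0]-DOCK[0],q[1]-DOCK[1],0])[:2]; return np.array([*d*1000,q[2]-DOCK[2]])
def fromdock(x,y,a):
    v=Ro.from_euler("z",DOCK[2]).apply([x/1000,y/1000,0]); return np.array([DOCK[0]+v[0],DOCK[1]+v[1],DOCK[2]+a])
def path(b,L,ss):
    "b=(x,y,yaw) in dock; hermite to y=0,yaw=0 over L mm; box poses after ss mm"
    from scipy.interpolate import CubicHermiteSpline as H
    h=H([0,L],[b[1],0],[np.tan(b[2]),0]); o=[]
    for s in ss:
        o.append((b[0]+s,float(h(s)),float(np.arctan(h(s,1)))) if s<L else (b[0]+s,0.,0.))
    return o
def plan(b,L,ss,zc=.025):
    R0,p0=tool(fromdock(*b),fromdock(*b)[2],.45,0,0,zc)
    for q in path(b,L,ss):
        w=fromdock(*q); R,p=tool(w,w[2],.45,0,0,zc); print(np.round(q,3),*[x.tolist() for x in row(R0,p0,R,p)])
E
python3 - <<'E'
from h import *
plan(indock(BOX),145,[5,10,15,20,25,30,35,40,45,50,60])
E
```

```text
[-2.30145e+02 -1.40340e+01 -1.11000e-01] [0.0, -0.016, -0.034] [0.0028, -0.0046, 0.0022]
[-2.25145e+02 -1.44980e+01 -7.50000e-02] [0.0, -0.032, -0.066] [0.0053, -0.0092, 0.0045]
[-2.20145e+02 -1.47870e+01 -4.10000e-02] [0.0, -0.047, -0.097] [0.0074, -0.0139, 0.0067]
[-2.15145e+02 -1.49130e+01 -1.00000e-02] [0.0, -0.06, -0.125] [0.0091, -0.0187, 0.009]
[-2.10145e+02 -1.48880e+01  1.90000e-02] [0.0, -0.073, -0.151] [0.0106, -0.0234, 0.0113]
[-2.05145e+02 -1.47240e+01  4.60000e-02] [0.0, -0.085, -0.175] [0.0117, -0.0282, 0.0136]
[-2.00145e+02 -1.44320e+01  7.00000e-02] [-0.0, -0.095, -0.197] [0.0125, -0.0329, 0.0159]
[-1.95145e+02 -1.40260e+01  9.20000e-02] [0.0, -0.104, -0.216] [0.0129, -0.0377, 0.0182]
[-1.90145e+02 -1.35170e+01  1.11000e-01] [0.0, -0.113, -0.234] [0.0131, -0.0424, 0.0205]
[-1.85145e+02 -1.29160e+01  1.28000e-01] [0.0, -0.12, -0.249] [0.013, -0.0471, 0.0227]
[-1.75145e+02 -1.14880e+01  1.54000e-01] [0.0, -0.132, -0.273] [0.0121, -0.0563, 0.0272]
```

```bash
python3 -m pendant '[[[0,-0.008,-0.017],[0.0014,-0.0023,0.0011],1],[[0,-0.016,-0.034],[0.0028,-0.0046,0.0022],1],[[0,-0.024,-0.05],[0.004,-0.007,0.0034],1],[[0,-0.032,-0.066],[0.0053,-0.0092,0.0045],1],[[0,-0.04,-0.082],[0.0064,-0.0115,0.0056],1],[[0,-0.047,-0.097],[0.0074,-0.014,0.0067],1],[[0,-0.054,-0.111],[0.0083,-0.0163,0.0079],1],[[0,-0.06,-0.125],[0.0091,-0.0187,0.009],1],[[0,-0.067,-0.138],[0.0099,-0.021,0.0102],1],[[0,-0.073,-0.151],[0.0106,-0.0234,0.0113],1]]'
python3 - <<'E'
from h import *
import cv2
print(r.get_state()["moment"])
q=fromdock(-210.1,-14.9,.019); R,p=tool(q,q[2],.45,0,0,.025); print("off plan",row(*cur(),R,p))
cv2.imwrite("pics/p3.png",np.vstack([cv2.cvtColor(r.snapshot(n)["image"],cv2.COLOR_RGB2BGR) for n in("top",)]))
a=cv2.imread("pics/p3.png")[138:253,150:350]
b=cv2.resize(cv2.cvtColor(r.snapshot("side")["image"],cv2.COLOR_RGB2BGR)[115:230,200:320],None,fx=3.5,fy=3.5,interpolation=2)
cv2.imwrite("pics/p3c.png",cv2.resize(a,None,fx=4,fy=4,interpolation=2))
E
```

```text
clock: 5.55
tool_pos: [0.5228, -0.2324, 0.026]
eef_rot: [0.977, -0.015, 0.004, -0.214]
contact_force: [-1.3, -15.5, 2.3]
opening: 1.002
[-3.24116083  0.31996314 -0.31563288]
off plan (array([ 0.018, -0.005, -0.006]), array([ 0.    , -0.0101,  0.0021]))
```

View pics/p3c.png

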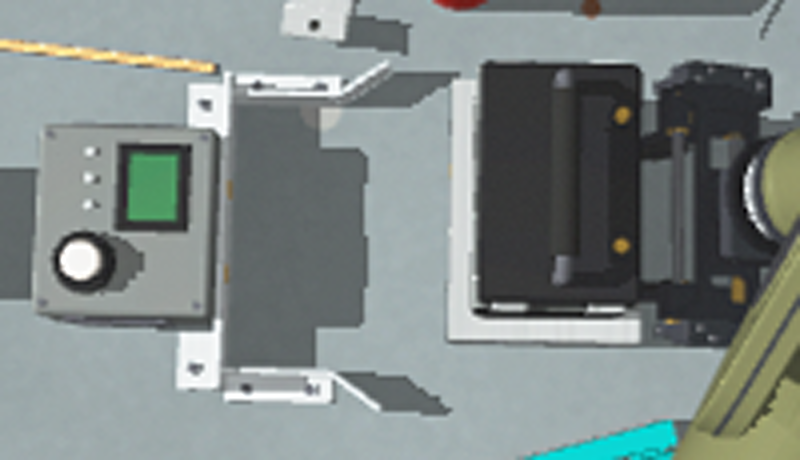

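```bash
python3 - <<'E'
from h import *
c={"top":r.snapshot("top")};t="top"
O=[(t,(65,90,0),T(448,341)),(t,(-65,90,60),T(640,343)),(t,(50,-75,195),T(482,62)),(t,(-50,-75,195),T(638,66)),(t,(-50,75,195),T(640,304)),(t,(50,75,195),T(475,302))]
q,e=fit(c,O,(.52,-.15,1.53)); print(q,indock(q),e.round(1).tolist())
# rear face centre estimate from tool
R,p=cur(); print("tool edge in dock",indock([*(p+R.apply([0,-.009,.008]))[:2],0]), "tool yaw", np.arctan2(*R.as_matrix()[[1,0],0])+np.pi/2-DOCK[2])
E
```

```text
[ 0.52665503 -0.15580445  1.53565717] [-2.20080149e+02 -1.71099597e+01  6.85717334e-03] [[-0.5, 0.9], [-0.4, 0.0], [-0.6, -0.6], [0.9, -0.8], [0.3, 0.4], [0.3, 0.1]]
tool edge in dock [-284.20543447  -16.658283     -1.5288    ] tool yaw 0.012784633735783535
```

```bash
cat >> h.py <<'E'
def plan2(b,L,ss,k=.4,zc=.025):
    from scipy.interpolate import CubicHermiteSpline as H
    h=H([0,L],[b[1],0],[0,0]); R0,p0=tool(fromdock(*b),fromdock(*b)[2],.45,0,0,zc)
    for s in ss:
        y,a=(float(h(s)),k*float(h(s,1))+b[2]*max(0,1-s/40)) if s<L else (0,0)
        w=fromdock(b[0]+s,y,a); R,p=tool(w,w[2],.45,0,0,zc); print(s,round(y,1),round(a,3),*[x.tolist() for x in row(R0,p0,R,p)])
E
python3 - <<'E'
from h import *
plan2((-220,-17,.008),100,range(4,62,4))
E
```

```text
4 -16.9 0.023 [-0.0, -0.006, -0.013] [0.0011, -0.0036, 0.0017]
8 -16.7 0.036 [-0.0, -0.012, -0.026] [0.0019, -0.0072, 0.0035]
12 -16.3 0.049 [-0.0, -0.018, -0.037] [0.0025, -0.0109, 0.0052]
16 -15.8 0.06 [0.0, -0.022, -0.046] [0.0029, -0.0145, 0.007]
20 -15.2 0.069 [-0.0, -0.027, -0.055] [0.0031, -0.0182, 0.0088]
24 -14.5 0.078 [0.0, -0.03, -0.063] [0.0031, -0.0218, 0.0105]
28 -13.7 0.085 [0.0, -0.033, -0.069] [0.0028, -0.0254, 0.0123]
32 -12.9 0.09 [-0.0, -0.036, -0.074] [0.0024, -0.0291, 0.014]
36 -12.0 0.095 [-0.0, -0.038, -0.078] [0.0019, -0.0327, 0.0158]
40 -11.0 0.098 [0.0, -0.039, -0.081] [0.0012, -0.0363, 0.0176]
44 -10.0 0.101 [-0.0, -0.04, -0.083] [0.0005, -0.04, 0.0193]
48 -9.0 0.102 [-0.0, -0.041, -0.084] [-0.0004, -0.0436, 0.0211]
52 -8.0 0.102 [-0.0, -0.041, -0.084] [-0.0014, -0.0472, 0.0228]
56 -7.0 0.101 [-0.0, -0.04, -0.083] [-0.0025, -0.0508, 0.0245]
60 -6.0 0.098 [0.0, -0.039, -0.081] [-0.0037, -0.0544, 0.0263]
```

```bash
python3 -m pendant '[[[0,-0.006,-0.013],[0.0011,-0.0036,0.0017],1],[[0,-0.012,-0.026],[0.0019,-0.0072,0.0035],1],[[0,-0.018,-0.037],[0.0025,-0.0109,0.0052],1],[[0,-0.022,-0.046],[0.0029,-0.0145,0.007],1],[[0,-0.027,-0.055],[0.0031,-0.0182,0.0088],1],[[0,-0.03,-0.063],[0.0031,-0.0218,0.0105],1],[[0,-0.033,-0.069],[0.0028,-0.0254,0.0123],1],[[0,-0.036,-0.074],[0.0024,-0.0291,0.014],1],[[0,-0.038,-0.078],[0.0019,-0.0327,0.0158],1],[[0,-0.039,-0.081],[0.0012,-0.0363,0.0176],1]]'
python3 - <<'E'
from h import *
import cv2
R,p=cur(); print("tool edge in dock",indock([*(p+R.apply([0,-.009,.008]))[:2],0])[:2], "yaw", np.arctan2(*R.as_matrix()[[1,0],0])+np.pi/2-DOCK[2])
a=cv2.cvtColor(r.snapshot("top")["image"],cv2.COLOR_RGB2BGR)
cv2.imwrite("pics/p4c.png",cv2.resize(a[138:253,150:350],None,fx=4,fy=4,interpolation=2))
E
```

```text
clock: 6.7
tool_pos: [0.5275, -0.1924, 0.026]
eef_rot: [0.976, 0.029, -0.004, -0.214]
contact_force: [2.6, -17.5, 4.0]
opening: 0.999
tool edge in dock [-245.18365408  -18.29665694] yaw 0.10118119047002394
```

View pics/p4c.png

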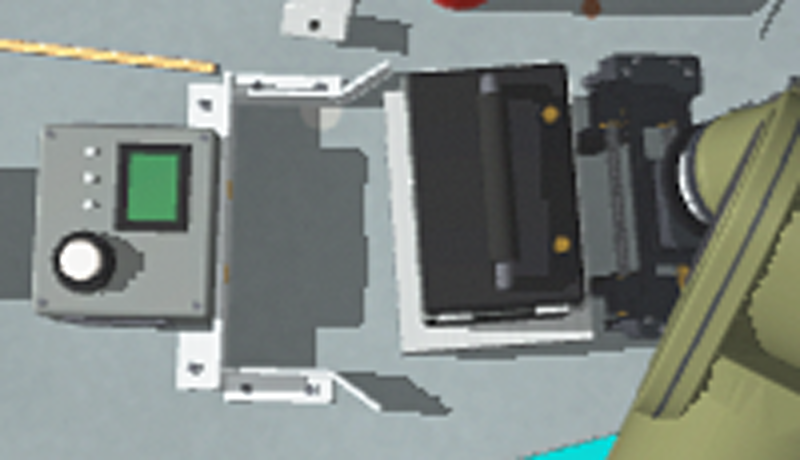

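Both fingertips stay on the pan and the box is turned slightly positive, with its front corner (404,354) approaching the mouth. I'll fit the pose and continue.

```bash
python3 - <<'E'
from h import *
c={"top":r.snapshot("top")};t="top"
O=[(t,(65,90,0),T(404,354)),(t,(-65,90,60),T(594,341)),(t,(50,-75,195),T(406,76)),(t,(-50,-75,195),T(565,65)),(t,(-50,75,195),T(582,302)),(t,(50,75,195),T(424,315))]
q,e=fit(c,O,(.52,-.11,1.6)); b=indock(q); print(b,e.round(1).tolist())
print("tool-predicted", -245.2+65*np.cos(.1),-18.3+65*.1)
R,p=cur(); print(r.get_state()["moment"])
for L in(70,):
  from scipy.interpolate import CubicHermiteSpline as H
  h=H([0,L],[b[1],0],[.2,0]);R0,p0=tool(q,q[2],.45,0,0,.025)
  for s in range(4,81,4):
    y=float(h(s)) if s<L else 0; a=b[2]*(max(0,1-s/70) if s>10 else 1-s/70)
    w=fromdock(b[0]+s,y,a); Rr,pp=tool(w,w[2],.45,0,0,.025); print(s,round(b[0]+s),round(y,1),round(a,3),*[x.tolist() for x in row(R0,p0,Rr,pp)])
E
```

```text
[-1.80875273e+02 -1.22331108e+01  9.79107392e-02] [[-0.4, 1.0], [-0.4, -0.3], [-0.3, -0.6], [0.4, -0.8], [1.3, 0.5], [-0.3, 0.3]]
tool-predicted -180.5247292569283 -11.8
[-3.12429147 -0.39108382 -0.41280294]
4 -177 -11.4 0.092 [-0.0, 0.002, 0.005] [-0.0009, -0.0037, 0.0018]
8 -173 -10.5 0.087 [0.0, 0.005, 0.01] [-0.0018, -0.0073, 0.0035]
12 -169 -9.6 0.081 [-0.0, 0.007, 0.015] [-0.0027, -0.011, 0.0053]
16 -165 -8.7 0.076 [0.0, 0.01, 0.02] [-0.0037, -0.0147, 0.0071]
20 -161 -7.8 0.07 [-0.0, 0.012, 0.025] [-0.0046, -0.0183, 0.0089]
24 -157 -6.8 0.064 [0.0, 0.015, 0.03] [-0.0056, -0.022, 0.0106]
28 -153 -5.9 0.059 [0.0, 0.017, 0.035] [-0.0066, -0.0257, 0.0124]
32 -149 -5.0 0.053 [0.0, 0.019, 0.04] [-0.0075, -0.0294, 0.0142]
36 -145 -4.2 0.048 [0.0, 0.022, 0.045] [-0.0084, -0.0331, 0.016]
40 -141 -3.3 0.042 [0.0, 0.024, 0.05] [-0.0092, -0.0367, 0.0177]
44 -137 -2.6 0.036 [-0.0, 0.027, 0.055] [-0.01, -0.0404, 0.0195]
48 -133 -1.9 0.031 [0.0, 0.029, 0.06] [-0.0107, -0.0441, 0.0213]
52 -129 -1.3 0.025 [-0.0, 0.032, 0.065] [-0.0113, -0.0477, 0.0231]
56 -125 -0.8 0.02 [0.0, 0.034, 0.071] [-0.0119, -0.0514, 0.0248]
60 -121 -0.4 0.014 [0.0, 0.037, 0.076] [-0.0123, -0.055, 0.0266]
64 -117 -0.2 0.008 [0.0, 0.039, 0.081] [-0.0126, -0.0587, 0.0284]
68 -113 -0.0 0.003 [-0.0, 0.041, 0.086] [-0.0128, -0.0623, 0.0301]
72 -109 0 0.0 [-0.0, 0.043, 0.088] [-0.0126, -0.0659, 0.0318]
76 -105 0 0.0 [-0.0, 0.043, 0.088] [-0.0122, -0.0695, 0.0336]
80 -101 0 0.0 [-0.0, 0.043, 0.088] [-0.0118, -0.0731, 0.0353]
```

```bash
python3 -m pendant '[[[0,0.002,0.005],[-0.0009,-0.0037,0.0018],1],[[0,0.005,0.01],[-0.0018,-0.0073,0.0035],1],[[0,0.007,0.015],[-0.0027,-0.011,0.0053],1],[[0,0.01,0.02],[-0.0037,-0.0147,0.0071],1],[[0,0.012,0.025],[-0.0046,-0.0183,0.0089],1],[[0,0.015,0.03],[-0.0056,-0.022,0.0106],1],[[0,0.017,0.035],[-0.0066,-0.0257,0.0124],1],[[0,0.019,0.04],[-0.0075,-0.0294,0.0142],1],[[0,0.022,0.045],[-0.0084,-0.0331,0.016],1],[[0,0.024,0.05],[-0.0092,-0.0367,0.0177],1]]'
python3 - <<'E'
from h import *
import cv2
R,p=cur(); yaw=np.arctan2(*R.as_matrix()[[1,0],0])+np.pi/2-DOCK[2]
e=indock([*(p+R.apply([0,-.009,.008]))[:2],0])[:2]; b=np.array([e[0]+65*np.cos(yaw),e[1]+65*np.sin(yaw),yaw]); print("box by tool (no slip)",b,r.get_state()["moment"])
cv2.imwrite("pics/p5c.png",cv2.resize(cv2.cvtColor(r.snapshot("top")["image"],cv2.COLOR_RGB2BGR)[138:253,150:350],None,fx=4,fy=4,interpolation=2))
E
```

```text
clock: 7.8
tool_pos: [0.5163, -0.1532, 0.026]
eef_rot: [0.977, 0.001, 0.003, -0.213]
contact_force: [2.2, -18.3, 4.0]
opening: 1.004
box by tool (no slip) [-1.41487835e+02 -3.39383484e+00  4.33984589e-02] [-3.52185608 -0.17459025 -0.43342214]
```

View pics/p5c.png

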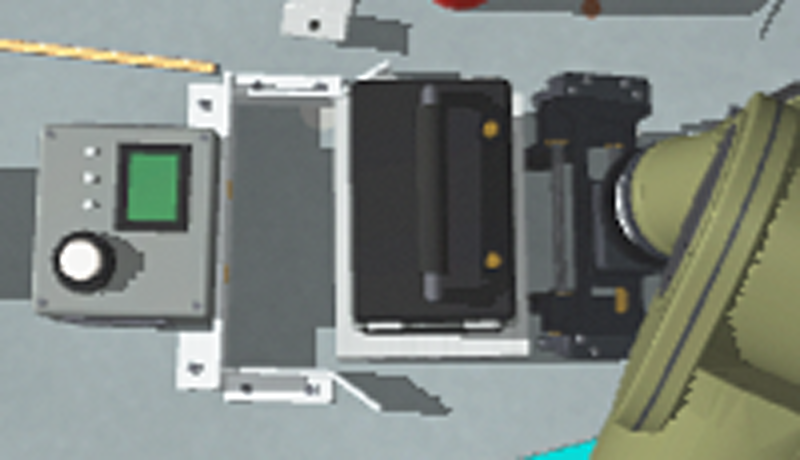

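The box front is at the rail entry with near corner (338,356), near rail edge (330,370), and its angle is nearly square. Continuing.

```bash
cat >> h.py <<'E'
def plan3(b,L,slope,ss,zc=.025):
    from scipy.interpolate import CubicHermiteSpline as H
    h=H([0,L],[b[1],0],[slope,0]);w=fromdock(*b);R0,p0=tool(w,w[2],.45,0,0,zc)
    for s in ss:
        y=float(h(s)) if s<L else 0; a=b[2]*max(0,1-s/L)
        w=fromdock(b[0]+s,y,a); R,p=tool(w,w[2],.45,0,0,zc); print(s,round(b[0]+s),round(y,1),round(a,3),*[x.tolist() for x in row(R0,p0,R,p)])
E
python3 - <<'E'
from h import *
c={"top":r.snapshot("top")};t="top"
O=[(t,(65,90,0),T(338,356)),(t,(-65,90,60),T(529,354)),(t,(50,-75,195),T(350,84)),(t,(-50,-75,195),T(507,79)),(t,(-50,75,195),T(515,317)),(t,(50,75,195),T(355,321))]
q,e=fit(c,O,(.52,-.07,1.6)); b=indock(q); print(b,e.round(1).tolist())
plan3((-141.5,-3.4,.043),28,.15,range(4,41,4))
E
```

```text
[-1.41927916e+02 -5.23087770e+00  4.34114835e-02] [[0.6, 1.4], [-0.2, 0.1], [-0.5, -1.4], [0.8, -0.9], [0.3, 0.5], [-1.0, 0.2]]
4 -138 -2.8 0.037 [-0.0, 0.003, 0.006] [-0.0009, -0.0036, 0.0018]
8 -134 -2.1 0.031 [0.0, 0.005, 0.011] [-0.0019, -0.0073, 0.0035]
12 -130 -1.5 0.025 [0.0, 0.008, 0.017] [-0.0028, -0.0109, 0.0053]
16 -126 -0.9 0.018 [0.0, 0.011, 0.022] [-0.0037, -0.0145, 0.007]
20 -122 -0.4 0.012 [-0.0, 0.013, 0.028] [-0.0045, -0.0181, 0.0088]
24 -118 -0.1 0.006 [0.0, 0.016, 0.033] [-0.0051, -0.0218, 0.0105]
28 -114 0 0.0 [0.0, 0.019, 0.039] [-0.0055, -0.0254, 0.0123]
32 -110 0 0.0 [0.0, 0.019, 0.039] [-0.0053, -0.029, 0.014]
36 -106 0 0.0 [0.0, 0.019, 0.039] [-0.0051, -0.0326, 0.0157]
40 -102 0 0.0 [0.0, 0.019, 0.039] [-0.005, -0.0362, 0.0175]
```

```bash
python3 -m pendant '[[[0,0.002,0.004],[-0.001,-0.0036,0.0018],1],[[0,0.004,0.008],[-0.002,-0.0073,0.0035],1],[[0,0.006,0.013],[-0.003,-0.0109,0.0053],1],[[0,0.009,0.018],[-0.004,-0.0145,0.007],1],[[0,0.011,0.023],[-0.005,-0.0181,0.0088],1],[[0,0.013,0.028],[-0.0057,-0.0218,0.0105],1],[[0,0.016,0.033],[-0.0062,-0.0254,0.0123],1],[[0,0.018,0.037],[-0.0064,-0.029,0.014],1],[[0,0.019,0.039],[-0.0062,-0.0326,0.0157],1],[[0,0.019,0.039],[-0.006,-0.0362,0.0175],1]]'
cat >> h.py <<'E'
def bytool():
    R,p=cur(); yaw=np.arctan2(*R.as_matrix()[[1,0],0])+np.pi/2-DOCK[2]
    e=indock([*(p+R.apply([0,-.009,.008]))[:2],0])[:2]; b=np.array([e[0]+65*np.cos(yaw),e[1]+65*np.sin(yaw),yaw]); print("box by tool (no slip)",b,r.get_state()["moment"],r.get_state()["contact_force"])
    return b
E
python3 - <<'E'
from h import *
b=bytool(); plan3(b,10,0,[4,8,12,16,20,24,28,32,36,40])
E
```

```text
clock: 8.9
tool_pos: [0.5093, -0.1143, 0.0258]
eef_rot: [0.977, -0.021, 0.008, -0.213]
contact_force: [-1.5, -22.5, 10.4]
opening: 1.003
box by tool (no slip) [-1.02841266e+02  1.84522919e+00 -1.64591883e-03] [-3.69352504  0.39279882 -0.12830044] [ -1.46330688 -22.51884084  10.43495495]
4 -99 1.2 -0.001 [0.0, -0.0, -0.001] [0.0007, -0.0036, 0.0017]
8 -95 0.2 -0.0 [-0.0, -0.001, -0.001] [0.0017, -0.0072, 0.0035]
12 -91 0 -0.0 [0.0, -0.001, -0.001] [0.002, -0.0108, 0.0052]
16 -87 0 -0.0 [0.0, -0.001, -0.001] [0.0019, -0.0144, 0.007]
20 -83 0 -0.0 [0.0, -0.001, -0.001] [0.0019, -0.018, 0.0087]
24 -79 0 -0.0 [0.0, -0.001, -0.001] [0.0019, -0.0216, 0.0104]
28 -75 0 -0.0 [0.0, -0.001, -0.001] [0.0019, -0.0252, 0.0122]
32 -71 0 -0.0 [0.0, -0.001, -0.001] [0.0019, -0.0288, 0.0139]
36 -67 0 -0.0 [0.0, -0.001, -0.001] [0.0019, -0.0324, 0.0157]
40 -63 0 -0.0 [0.0, -0.001, -0.001] [0.0019, -0.036, 0.0174]
```

```bash
python3 -m pendant '[[[0,0,0],[0.0003,-0.0036,0.0017],1],[[0,0,0],[0.0006,-0.0072,0.0035],1],[[0,0,0],[0.0008,-0.0108,0.0052],1],[[0,0,0],[0.0008,-0.0135,0.0065],1],[[0,0,0],[0.0008,-0.0162,0.0078],1],[[0,0,0],[0.0008,-0.0189,0.0091],1],[[0,0,0],[0.0008,-0.0216,0.0104],1],[[0,0,0],[0.0008,-0.0243,0.0117],1],[[0,0,0],[0.0008,-0.027,0.013],1],[[0,0,0],[0.0008,-0.0288,0.0139],1]]'
python3 -c "
from h import *
bytool()"
```

```text
clock: 9.9
tool_pos: [0.5111, -0.0824, 0.0258]
eef_rot: [0.977, -0.021, 0.008, -0.213]
contact_force: [-0.2, -22.8, 11.9]
opening: 0.998
box by tool (no slip) [-7.08965281e+01  1.36314916e+00 -2.05295479e-03] [-3.74673577  0.44862135 -0.10914343] [ -0.20930653 -22.84857894  11.8979504 ]
```

Near home (about 6 mm left). Now small steps, watching the force rise at the stop.

```bash
python3 -m pendant '[[[0,0,0],[0,-0.0009,0.0004],1],[[0,0,0],[0,-0.0018,0.0009],1],[[0,0,0],[0,-0.0027,0.0013],1],[[0,0,0],[0,-0.0036,0.0017],1],[[0,0,0],[0,-0.0045,0.0021],1],[[0,0,0],[0,-0.0045,0.0021],1]]'
python3 -c "
from h import *
bytool()"
```

```text
clock: 10.5
tool_pos: [0.5113, -0.0773, 0.0258]
eef_rot: [0.977, -0.021, 0.008, -0.213]
contact_force: [0.1, -23.1, 10.7]
opening: 0.999
box by tool (no slip) [-6.57675845e+01  1.32824219e+00 -2.16741065e-03] [-3.64653086  0.37485969 -0.13189385] [  0.11561585 -23.10336391  10.69303262]
```

```bash
python3 -m pendant '[[[0,0,0],[0,-0.0009,0.0004],1],[[0,0,0],[0,-0.0018,0.0009],1],[[0,0,0],[0,-0.0027,0.0013],1],[[0,0,0],[0,-0.0027,0.0013],1]]'
python3 -c "
from h import *
bytool()"
```

```text
clock: 10.9
tool_pos: [0.5113, -0.0761, 0.0258]
eef_rot: [0.977, -0.022, 0.008, -0.212]
contact_force: [-1.6, -23.3, 11.6]
opening: 1.0
box by tool (no slip) [-6.45411351e+01  1.29481905e+00 -3.42145839e-03] [-3.7773736   0.52219975 -0.04391575] [ -1.63152293 -23.28987521  11.61897536]
```

```bash
python3 -m pendant '[[[0,0,0],[0,-0.0014,0.0007],1],[[0,0,0],[0,-0.0027,0.0013],1],[[0,0,0],[0,-0.0027,0.0013],1]]'
python3 -c "
from h import *
bytool()"; python3 -m pendant '[[[0,0,0],[0,-0.0014,0.0007],1],[[0,0,0],[0,-0.0027,0.0013],1],[[0,0,0],[0,-0.0027,0.0013],1]]'
python3 -c "
from h import *
bytool()"
```

```text
clock: 11.2
tool_pos: [0.5114, -0.0758, 0.0257]
eef_rot: [0.977, -0.022, 0.008, -0.21]
contact_force: [-3.1, -30.5, 18.7]
opening: 0.995
box by tool (no slip) [-6.42780748e+01  1.12551665e+00 -5.03977520e-03] [-4.59659514  1.08631639  0.33476723] [ -3.12812804 -30.54117329  18.746418  ]
clock: 11.5
tool_pos: [0.5114, -0.0756, 0.0257]
eef_rot: [0.978, -0.023, 0.009, -0.208]
contact_force: [-5.5, -36.7, 22.6]
opening: 1.001
box by tool (no slip) [-6.41369721e+01  9.73934764e-01 -6.50712597e-03] [-5.23017556  1.50377738  0.75459906] [ -5.51185652 -36.67339531  22.60096453]
```

Force rose from 23 to 37 N with almost no motion, so the box is against the stop. I'll back off along the push line and look.

```bash
python3 -m pendant '[[[0,0,0],[0,0.01,-0.005],1],[[0,0,0],[0,0.02,-0.01],1],[[0,0,0],[0,0.036,-0.018],1],[[0,0,0],[0,0.054,-0.026],1],[[0,0,0],[0,0.072,-0.035],1],[[0,0,0],[0,0.072,-0.035],1]]'
python3 - <<'E'
from h import *
import cv2
bytool()
g=lambda n:cv2.cvtColor(r.snapshot(n)["image"],cv2.COLOR_RGB2BGR)
a=cv2.resize(g("top")[145:245,150:300],None,fx=4,fy=4,interpolation=2)
b=cv2.resize(g("side")[160:310,200:320],None,fx=4,fy=4,interpolation=2)
cv2.imwrite("pics/p6.png",a); cv2.imwrite("pics/p6s.png",b)
E
```

```text
clock: 12.1
tool_pos: [0.5054, -0.1379, 0.0262]
eef_rot: [0.975, -0.017, 0.003, -0.223]
contact_force: [-0.9, 1.0, -0.7]
opening: 0.998
box by tool (no slip) [-1.26507569e+02  5.41449385e+00  7.15299235e-03] [-0.48403165  0.03715322 -0.03308269] [-0.88239239  0.98386545 -0.65940751]
```

View pics/p6.png

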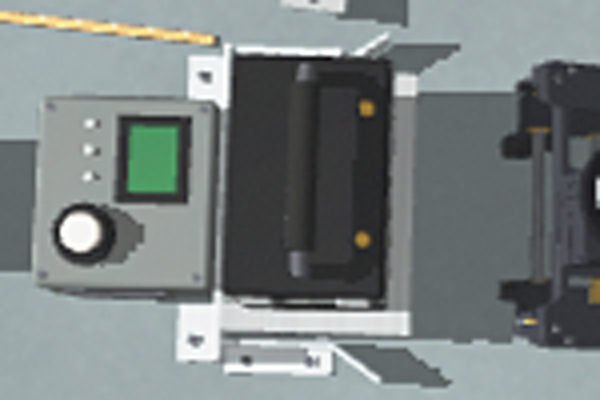

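```bash
python3 - <<'E'
from h import *
c={"top":r.snapshot("top")};t="top"
U=lambda x,y:T(x,y)+[0,7]
O=[(t,(-65,90,60),U(411,334)),(t,(-65,-90,60),U(416,74)),(t,(50,-75,195),U(230,58)),(t,(-50,-75,195),U(390,60)),(t,(-50,75,195),U(385,304)),(t,(50,75,195),U(222,298))]
q,e=fit(c,O,(.52,0,1.53)); print(indock(q),e.round(1).tolist())
# predicted home corners in the crop
P=[(-65,90,60),(-65,-90,60),(50,-75,195),(-50,-75,195),(-50,75,195),(50,75,195)]
h=fromdock(-65,0,0); print(((proj(c[t],world(h,P))-[150,145])*4).round(0).tolist())
h=fromdock(-65,0,0.02); print(((proj(c[t],world(h,P))-[150,145])*4).round(0).tolist())
E
```

```text
[-6.60404817e+01  1.75813487e+00  8.73120586e-03] [[0.1, 0.8], [-0.0, 0.5], [-0.4, -0.6], [0.2, -0.4], [0.3, -0.5], [-0.3, 0.4]]
[[407.0, 334.0], [414.0, 73.0], [226.0, 51.0], [389.0, 55.0], [382.0, 298.0], [217.0, 294.0]]
[[410.0, 332.0], [412.0, 71.0], [224.0, 52.0], [386.0, 53.0], [385.0, 297.0], [219.0, 296.0]]
```

View pics/p6s.png

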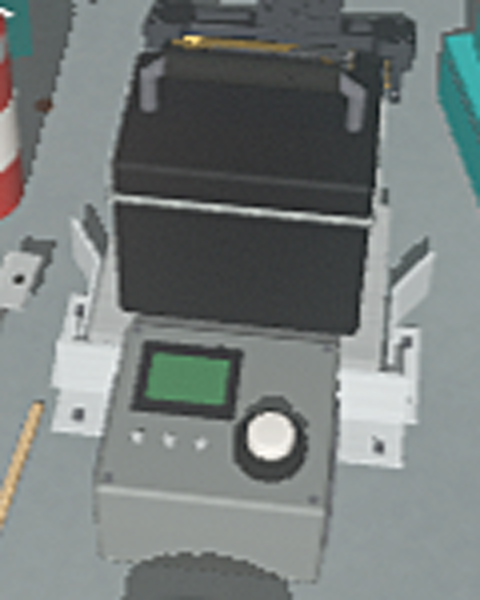

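The box stands home. Its fit is (-66.0, 1.8 mm, 0.009 rad) in the dock frame, within about 0.01 rad of the dock-yaw accuracy, with the pan against the stop between the rails. The button is clear at top crop (82,232) and side crop (271,436). Next I'll triangulate the button and go up and over.

```bash
cat >> h.py <<'E'
BTN=None
def press(z_tip,xy):
    R=Ro.from_euler("z",DOCK[2]-np.pi/2)*Ro.from_matrix(np.diag([1,-1,-1])); return R,np.array([*xy,z_tip+.008])
E
python3 - <<'E'
from h import *
c={n:r.snapshot(n) for n in("top","side")}
a=unproj(c["top"],T(82,232)+[0,7],.101); a0=unproj(c["top"],T(78,258),.101)
uv=np.array([200+271.5/4-.5,160+436.5/4-.5]); b=unproj(c["side"],uv,.101); b0=unproj(c["side"],S(188,460),.101)
d=world(DOCK,[(88,30,101)])[0]; print(a,a0,b,b0,d)
xy=np.mean([a,a0,b,b0,d],axis=0)[:2]; print(xy)
R0,p0=cur(); pu=p0.copy(); pu[2]=.37
print("up",row(R0,p0,R0,pu)); R,p=press(.36,xy); print("over",row(R0,pu,R,p))
E
```

```text
[0.493 0.153 0.101] [0.495 0.156 0.101] [0.494 0.156 0.101] [0.494 0.155 0.101] [0.49252104 0.15398193 0.101     ]
[0.49370421 0.15479639]
up (array([0., 0., 0.]), array([-0.001 , -0.1504, -0.3084]))
over (array([-0.454,  0.006,  0.011]), array([-0.0204, -0.2569,  0.1276]))
```

```bash
python3 -m pendant '[[[0,0,0],[0,-0.019,-0.04],1],[[0,0,0],[0,-0.038,-0.079],1],[[0,0,0],[0,-0.057,-0.118],1],[[0,0,0],[0,-0.076,-0.157],1],[[0,0,0],[0,-0.095,-0.196],1],[[0,0,0],[0,-0.114,-0.235],1],[[0,0,0],[0,-0.133,-0.273],1],[[0,0,0],[0,-0.15,-0.308],1],[[0,0,0],[0,-0.15,-0.308],0.5],[[0,0,0],[0,-0.15,-0.308],0]]' 10
python3 - <<'E'
from h import *
R,p=press(.36,(.4937,.1548)); print("over",row(*cur(),R,p))
E
```

```text
clock: 13.35
tool_pos: [0.5065, -0.133, 0.3697]
eef_rot: [0.974, -0.015, 0.003, -0.224]
contact_force: [0.0, 0.3, -1.1]
opening: 0.841
over (array([-0.452,  0.004,  0.012]), array([-0.0213, -0.2577,  0.127 ]))
```

```bash
python3 -m pendant '[[[-0.05,0,0],[-0.002,-0.029,0.014],0],[[-0.1,0,0],[-0.004,-0.058,0.028],0],[[-0.15,0,0],[-0.007,-0.087,0.042],0],[[-0.2,0,0.004],[-0.01,-0.116,0.056],0],[[-0.25,0,0.006],[-0.012,-0.145,0.07],0],[[-0.3,0,0.008],[-0.015,-0.174,0.085],0],[[-0.35,0,0.01],[-0.017,-0.203,0.1],0],[[-0.4,0,0.012],[-0.02,-0.232,0.115],0],[[-0.452,0.004,0.012],[-0.0213,-0.2577,0.127],0],[[-0.452,0.004,0.012],[-0.0213,-0.2577,0.127],0]]'
python3 - <<'E'
from h import *
R,p=press(.116,(.4937,.1548)); print("down",row(*cur(),R,p),r.get_state()["q"].round(2))
E
```

```text
clock: 14.35
tool_pos: [0.4919, 0.1617, 0.365]
eef_rot: [1.0, -0.015, -0.003, -0.0]
contact_force: [-0.5, 0.2, -1.1]
opening: 0.004
down (array([-0.   ,  0.006,  0.011]), array([0.0035, 0.0069, 0.241 ])) [-0.61  0.42  0.32  1.72 -0.16  1.02 -0.27]
```

```bash
python3 -m pendant '[[[0,0,0],[0,0,0.045],0],[[0,0,0],[0,0,0.09],0],[[0,0,0],[0,0,0.135],0],[[0,0,0],[0,0,0.18],0],[[0,0,0],[0,0,0.215],0],[[0,0,0],[0,0,0.235],0],[[0,0,0],[0,0,0.235],0],[[0,0,0],[0,0,0.235],0],[[0,0,0],[0,0,0.235],0]]'
python3 - <<'E'
from h import *
R,p=press(.101,(.4937,.1548)); print("to touch",row(*cur(),R,p),r.get_state()["contact_force"])
import cv2
g=lambda n:cv2.cvtColor(r.snapshot(n)["image"],cv2.COLOR_RGB2BGR)
b=cv2.resize(g("side")[200:300,200:320],None,fx=4,fy=4,interpolation=2); cv2.imwrite("pics/p7.png",b)
E
```

```text
clock: 15.25
tool_pos: [0.4945, 0.1535, 0.1334]
eef_rot: [1.0, -0.022, -0.0, 0.0]
contact_force: [-0.3, -0.2, 0.1]
opening: 0.001
to touch (array([ 0.   ,  0.   , -0.003]), array([-0.0009, -0.0013,  0.0244])) [-0.31233113 -0.20010606  0.10035223]
```

View pics/p7.png

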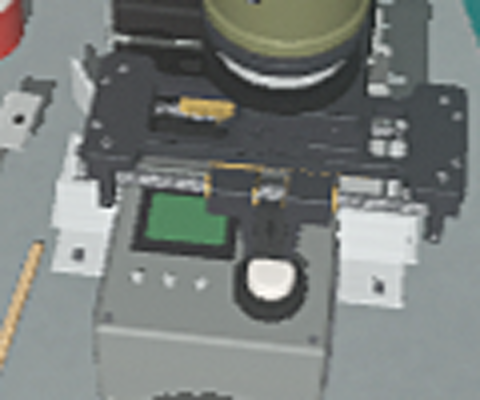

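The closed fingertips hover over the button (crop (270,270)) and line up with it. I'll lower in steps, watching the force.

```bash
python3 -m pendant '[[[0,0,0],[-0.001,-0.001,0.01],0],[[0,0,0],[-0.001,-0.001,0.018],0],[[0,0,0],[-0.001,-0.001,0.022],0],[[0,0,0],[-0.001,-0.001,0.022],0],[[0,0,0],[-0.001,-0.001,0.022],0]]'; python3 -m pendant '[[[0,0,0],[0,0,0.002],0],[[0,0,0],[0,0,0.004],0],[[0,0,0],[0,0,0.006],0],[[0,0,0],[0,0,0.006],0]]';  python3 -m pendant '[[[0,0,0],[0,0,0.002],0],[[0,0,0],[0,0,0.004],0],[[0,0,0],[0,0,0.004],0]]'
```

```text
clock: 15.8
tool_pos: [0.493, 0.1549, 0.1107]
eef_rot: [1.0, -0.022, -0.001, 0.0]
contact_force: [-0.5, 1.3, 3.1]
opening: 0.003
clock: 16.2
tool_pos: [0.4931, 0.1549, 0.1071]
eef_rot: [1.0, -0.022, -0.0, -0.001]
contact_force: [-5.7, 0.5, 28.3]
opening: 0.01
clock: 16.5
tool_pos: [0.4931, 0.1549, 0.1064]
eef_rot: [1.0, -0.023, 0.0, -0.001]
contact_force: [-12.1, 0.6, 63.7]
opening: 0.002
```

Force turned stiff (64 N at the bottom). I'll lift in 1 mm steps and use the force profile to check the travel.

```bash
for i in 1 2 3 4 5 6 7 8 9 10 11 12; do python3 -m pendant '[[[0,0,0],[0,0,-0.001],0],[[0,0,0],[0,0,-0.001],0]]' | egrep 'pos|force' | tr '\n' ' '; echo; done
```

```text
tool_pos: [0.4931, 0.1549, 0.1066] contact_force: [-10.7, -0.2, 54.7] 
tool_pos: [0.4931, 0.155, 0.1068] contact_force: [-8.9, 0.8, 46.7] 
tool_pos: [0.4931, 0.1549, 0.1069] contact_force: [-7.2, 0.0, 36.9] 
tool_pos: [0.4931, 0.1549, 0.1071] contact_force: [-5.4, 0.6, 30.3] 
tool_pos: [0.4931, 0.1549, 0.1072] contact_force: [-3.7, 1.8, 19.6] 
tool_pos: [0.4931, 0.1549, 0.1074] contact_force: [-2.4, 1.9, 10.5] 
tool_pos: [0.493, 0.155, 0.1079] contact_force: [-1.3, 1.3, 4.6] 
tool_pos: [0.493, 0.1549, 0.1087] contact_force: [-1.6, 2.6, 4.2] 
tool_pos: [0.493, 0.1549, 0.1096] contact_force: [-1.9, 2.9, 4.4] 
tool_pos: [0.4932, 0.1546, 0.1106] contact_force: [-0.4, 2.9, 2.9] 
tool_pos: [0.4932, 0.1544, 0.1116] contact_force: [-1.3, 2.3, 2.4] 
tool_pos: [0.4932, 0.1543, 0.1126] contact_force: [-0.4, 1.5, 2.3]
```

The profile fits a full press: the hard stop is at TCP 0.1076 with about 5 N, then the spring decreases over about 6 mm of lift. Now clear away and check everything.

```bash
for i in 1 2 3; do python3 -m pendant '[[[0,0,0],[0,0,-0.001],0],[[0,0,0],[0,0,-0.001],0]]' | egrep 'pos|force' | tr '\n' ' '; echo; done; python3 -m pendant '[[[0,0,0],[0,0,-0.01],0],[[0,0,0],[0,0,-0.03],0],[[0,0,0],[0,0,-0.07],0],[[0,0,0],[0,0,-0.11],0],[[0,0,0],[0,0,-0.15],0],[[0,0,0],[0,0,-0.19],0],[[0,0,0],[0,0,-0.23],0],[[0,0,0],[0,0,-0.25],0]]'; python3 -m pendant '[[[0,0,0.03],[-0.015,-0.045,0],0],[[0,0,0.06],[-0.03,-0.09,0],0],[[0,0,0.09],[-0.05,-0.135,0],0],[[0,0,0.12],[-0.07,-0.18,0],0],[[0,0,0.15],[-0.09,-0.22,0],0],[[0,0,0.18],[-0.11,-0.26,0],0],[[0,0,0.2],[-0.13,-0.3,0],0],[[0,0,0.2],[-0.14,-0.32,0],0],[[0,0,0.2],[-0.14,-0.32,0],0],[[0,0,0.2],[-0.14,-0.32,0],0]]'
python3 - <<'E'
from h import *
import cv2
g=lambda n:cv2.cvtColor(r.snapshot(n)["image"],cv2.COLOR_RGB2BGR)
t,s=g("top"),g("side"); cv2.imwrite("pics/tF.png",t); cv2.imwrite("pics/sF.png",s)
d=cv2.absdiff(t,cv2.imread("pics/top0.png")).max(2)
a=cv2.resize(t[145:245,150:300],None,fx=5.33,fy=5.33,interpolation=2)[:, :800]
b=cv2.resize(s,(400,300)); c=cv2.resize(t,(400,300))
cv2.imwrite("pics/F.png",np.vstack([cv2.resize(a,(800,533))[30:330],np.hstack([c,b])]))
E
```

```text
tool_pos: [0.4931, 0.154, 0.1135] contact_force: [-0.4, -0.3, -0.0] 
tool_pos: [0.4931, 0.1542, 0.1146] contact_force: [-0.3, 0.1, -0.5] 
tool_pos: [0.4932, 0.1545, 0.1157] contact_force: [-0.6, -0.2, -0.3] 
clock: 20.3
tool_pos: [0.4944, 0.1546, 0.3698]
eef_rot: [1.0, -0.022, 0.002, -0.001]
contact_force: [1.1, 1.1, -0.7]
opening: 0.004
clock: 21.3
tool_pos: [0.368, 0.4798, 0.3659]
eef_rot: [0.993, -0.122, -0.0, 0.001]
contact_force: [-0.2, -1.0, 0.9]
opening: 0.002
```

Contact ended at TCP 0.1135, about 6 mm above the bottom. I've used up my picture views, so the final check is numeric: image difference per object.

```bash
python3 - <<'E'
import cv2,numpy as np
t,t0=cv2.imread("pics/tF.png"),cv2.imread("pics/top0.png")
W=dict(can=(250,98,284,142),tub=(100,172,144,212),bracket=(218,110,245,150),pulley=(380,156,405,184),screwdriver=(365,200,415,265),stick=(135,143,208,158),turqFar=(300,50,385,130),turqNear=(268,240,340,325),blue=(60,262,160,332),charger=(157,166,206,220),button=(160,192,182,214))
for n,(a,b,c,d) in W.items():
    D=cv2.absdiff(t[b:d,a:c],t0[b:d,a:c]).max(2); sh,_=cv2.phaseCorrelate(*[np.float32(cv2.cvtColor(x[b:d,a:c],6)) for x in(t0,t)])
    print(n,"changed %.3f"%(D>40).mean(),np.round(sh,2))
p=cv2.imread("pics/p6.png"); q=cv2.resize(t[145:245,150:300],None,fx=4,fy=4,interpolation=2)
A,B=[x[40:350,30:425] for x in(p,q)]
print("box/dock vs before press: changed %.4f"%(cv2.absdiff(A,B).max(2)>40).mean(),cv2.phaseCorrelate(*[np.float32(cv2.cvtColor(x,6)) for x in(A,B)]))
E
```

```text
can changed 0.000 [0.01 0.5 ]
tub changed 0.000 [0.5  0.02]
bracket changed 0.000 [ 0.47 -0.  ]
pulley changed 0.176 [-0.02  0.16]
screwdriver changed 0.281 [-0.02  0.32]
stick changed 0.000 [0.45 0.55]
turqFar changed 0.000 [ 0.01 -0.02]
turqNear changed 0.541 [-0.64  0.53]
blue changed 0.202 [-0.08  0.04]
charger changed 0.005 [-0.01 -0.01]
button changed 0.000 [ 0.01 -0.  ]
box/dock vs before press: changed 0.0274 ((-0.01621062616951008, 0.0065594179318679835), 0.89995916056633)
```

```bash
python3 - <<'E'
import cv2,numpy as np
for v,f in(("top","tF"),("side","sF")):
    a,b=cv2.imread(f"pics/{v}0.png"),cv2.imread(f"pics/{f}.png")
    def m(i,lo,hi,w):
        h=cv2.cvtColor(i,40); k=cv2.inRange(h,lo,hi); z=np.zeros_like(k); x0,y0,x1,y1=w; z[y0:y1,x0:x1]=k[y0:y1,x0:x1]; return z>0
    R={"top":dict(turqNear=((80,150,30),(95,255,255),(262,235,350,330)),blue=((100,120,20),(125,255,255),(55,255,165,340)),driver=((0,150,60),(8,255,255),(380,215,420,270))),
       "side":dict(turqNear=((80,120,20),(95,255,255),(300,120,395,220)),blue=((100,120,20),(125,255,255),(340,270,445,384)),driver=((0,150,60),(8,255,255),(290,120,335,150)))}[v]
    for n,(lo,hi,w) in R.items():
        A,B=m(a,lo,hi,w),m(b,lo,hi,w); bb=lambda M:[int(x) for q in np.nonzero(M)[::-1] for x in(q.min(),q.max())] if M.any() else None
        print(v,n,A.sum(),B.sum(),"IoU %.2f"%((A&B).sum()/max(1,(A|B).sum())),bb(A),bb(B))
    D=cv2.absdiff(a,b).max(2)>40; print(v,"pulley", [c[160:184,382:404].mean((0,1)).round() if v=="top" else None for c in(a,b)])
E
```

```text
top turqNear 2940 2938 IoU 0.97 [271, 336, 243, 321] [271, 336, 243, 321]
top blue 3948 3989 IoU 0.99 [62, 157, 266, 331] [61, 157, 266, 331]
top driver 309 311 IoU 0.99 [386, 413, 230, 262] [386, 413, 230, 262]
top pulley [array([196., 195., 190.]), array([210., 209., 204.])]
side turqNear 4606 4592 IoU 0.99 [310, 388, 135, 213] [310, 388, 135, 213]
side blue 6340 100 IoU 0.01 [345, 434, 281, 383] [345, 424, 306, 383]
side driver 162 158 IoU 0.98 [299, 324, 128, 141] [299, 324, 128, 141]
side pulley [None, None]
```

Nothing moved. The differences are shadows, and the arm hides the blue box only in the side view. Handing in.

```bash
python3 -c "
from plant import r
print(r.get_state()['contact_force'],r.get_state()['clock']); print(r.finish_job())"
```

```text
[ 0.82581324 -0.23265435  0.32869144] 21.4
the job is handed in; nothing more can be done
None
```

I pushed the battery box home in the dock and pressed the charger's start button once, and it came back up. I handed the job in at 21.4 s. No verdict was reported.

**Box:** I slid it with both open fingertips about 25 mm up on the steel base, tilting the tool back to keep off the case. At the stop the push force rose from 23 to 37 N with almost no further motion. The image fit then put the box at dock x = -66 mm, y = +1.8 mm, turned 0.009 rad. That yaw is about as good as my estimate of the dock's own angle, so I take the base to be flush; I did not see the contact line itself.

**Button:** It reached a hard stop, then sprang back over about 6 mm as I lifted, with about 5 N at the bottom. I pressed harder than needed, up to 64 N through the fingertips. First contact came at a tool height 4 to 5 mm above what I expected. I think the fingertips move forward as the jaws close.

**Final checks:**
- **Box and button:** the box did not move during the press, and the button looks the same as at the start.
- **Bystanders and look-alikes:** all are where they were in the top image. The remaining differences look like shadows. The pulley was checked only roughly, by image shift. The side view of the blue look-alike was hidden by the arm.
- **Last picture:** I had used all 12 picture views, so I did this final comparison by numbers and did not look at the image.

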